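# Shut the air manifold and find the socket for its cap nut

### The arm

A 7-joint arm with a two-finger parallel gripper is mounted at the origin on a cart in front of the work surface, level with it; the furniture and walls round the work are solid. World frame = base frame: x ahead of the robot, y to its left, z up, the work surface at z = 0. Lengths are in m, angles in rad, forces in N, time in s.
With the tool pointing down it reaches from about 0.425 to 0.975 m from the base axis. Payload 16.7 kg.
Tool frame: the origin (TCP) lies at the very end of the fingers, on their centre line; the grasp point (between the pads) lies 19 mm behind it; z points along the fingers, y is the line along which they close (so a half turn about z gives the same grasp; the last joint's range is limited). The gripper opens to 85 mm and grips with 20 to 120 N. Pads are 22 mm wide; open, the fingers measure 114 mm over their backs; the gripper's body (76 mm by 85 mm) begins 54 mm behind the grasp point. The pads swing forward as they close: fully open they stand 13 mm farther back than shut.
Start: joints at [-1.369, 0.426, 0.074, 1.606, -0.034, 1.111, -0.067], TCP at [0.232, 0.634, 0.203] pointing down, gripper open.
Joint ranges: [-2.85, 2.85], [-0.5, 2.14], [-1.23, 1.37], [0.21, 2.46], [-1.02, 4.16], [0.16, 2.05], [-2.73, 2.73]. Speed limits (rad/s): [1.89, 1.89, 2.39, 2.39, 3.01, 3.01, 3.01].

### API

Orientations are given as a 3x3 rotation matrix whose columns are the frame's x, y, z axes.
In Python, from workcell import r gives the robot as it stands.
- The arm moves only by the tool arm_command, never from a script. Its argument "moves" is a list of rows, each an object with "xyz": the shift along the world's x, y, z in m, a list of three; "yaw": the turn about the world's z in degrees. A call has 1 to 8 rows; each row shifts and turns the commanded pose from where the row before left it; what a row does not reach is not made up. A row lasts 1/8 s, in which the tool goes at most 62.5 mm and 10.7 degrees, less where a joint would pass 70% of its speed; a pose out of reach is approached as far as the arm can. A call is refused whole if a number of a shift passes 0.0625 or a number of a turn 10.7, either way. A call with a gripper value outside its range is refused whole. "hand" is the closure, from 0 (fully open) to 1 (shut), set as the call begins (left out, the last holds). The fingers move at their own pace and stop on an object; "grip_force" is the grip in N (left out, the last holds). Time passes only in rows, so rows that do not move let the fingers close. It gives the time, the measured TCP pose, the force, the opening and the grip force at its end, in the units of the state.
- r.observe(): the state, without advancing time (a new reading comes with each control period).
- r.snapshot(name): name is "scene" or "top" or "wrist"; returns (picture, depth): 480x640x3 uint8, red, green, blue; 480x640 float32, m along the optical axis (not along the pixel's ray), 0 where there is no reading.
- r.camera_model(name): a dict with "fov_y" (degrees; the focal length in pixels is half the picture's height over the tangent of half this angle, whatever the lens; pixels are square), "cx", "cy" (the principal point, pixels), "rvec" (rotation vector, rad) and "tvec" (3), from world to camera coordinates, as OpenCV has them. Camera axes: x right, y down, z forward; pixel columns grow to the right and rows downward; lengths in m; the calibration is good to about 2 mm. The wrist camera is an equidistant fisheye: a pixel r from the principal point sees the ray r / f radians off the axis. A picture is of the moment at which its call begins: read the wrist's pose just before it. camera_model takes no time and is no camera call; for the wrist camera it gives the pose at the moment of the call.
- r.hand_in(): hands the job in; it is judged then, once.
Trained networks look in the newest picture that a camera, given by its name, has taken for a name from the list of things; names that differ only in an ending like _2 or _b are one class to them, and where a whole thing is asked for, a point or a joint stands for the part that bears it (a point fixed in the world has none). Each returns a list of dicts, best first, with "confidence" (0 to 1); they miss things now and then, are a little off and sometimes report something else, mostly with a low value. They report only what shows in the picture. A call takes as long as a camera call. They do not tell look-alikes from the thing itself.
- r.look_for(camera, target): "position" ([column, row] in pixels, amid what is visible of it).
The state is a dict: "clock": time; "qpos": joint angles; "dq": joint speeds; "effort": joint torques, N m; "tool_pos": TCP position; "eef_rot": TCP orientation; "contact_force": force on the tool from outside, world axes, zero at the start; "torque": the same for the moment, N m; "grip_width": finger opening in m; "gripper_force": force on a finger pad.
Only numpy, scipy, OpenCV 4.12 (cv2) and the standard library are available. Lean on these libraries where they do the work, as an engineer would, in place of code of your own. Each camera call takes 0.05 s, during which the arm holds its last target. There are 200 camera calls.

### The job

Before the outlet next to the selector can be opened, turn the air manifold's selector to the round dot (closed). Then find which of the three sockets in the tray fits the hex nut on that outlet, trying them as needed, and push the right one fully home over the nut; stand any other that you tried back upright in the tray. Finish while still holding that socket by its square adapter, seated on the nut, and do not let go.

Things in the scene. Friction and masses are not known exactly. Their poses are not given: they have to be found in the camera images.
- manifold: aluminium air manifold, 95 mm (its x) by 330 mm (its y), 50 mm tall, bolted to the bench; origin: centre of its underside. On its top, along its y: the selector at y = +110 mm, then three outlets at +15, -62 and -131 mm, each closed by a brass hex nut of 18, 25 or 32 mm across flats. Which nut is on which outlet is not told and changes from start to start
- seat (a point): foot of the nut on the outlet next to the selector (the nut to work on): its centre, on the manifold's top face; axes as the manifold. Every nut is fixed, 18 mm tall, top edges chamfered, with two opposite corners of its hexagon on the manifold's x axis
- nut_top (a point): centre of the top of that nut, 18 mm above seat. A steel collar 12 mm tall stands round each nut, its bore 3.6 mm wider than the right socket. So a socket too small for the nut rests on the nut's top (mouth 18 mm above the manifold's top), one too large rests on the collar (12 mm above it), the right one goes down over the nut to the manifold's top
- selector (a joint): angle of the selector, rad, growing counter-clockwise seen from above. It clicks into four detents and springs to the nearest when let go (about 0.2 N m to pass between them). Marks on the dial: 0 one stroke, 0.7 the round dot (closed), 1.4 two strokes, 2.1 three strokes. It starts at two or three strokes
- selector_axis (a point): on the selector's vertical axis, 30 mm above the manifold's top: the height to grip; axes as the manifold (does not turn with the knob). Knob: black bar 48 mm long, 14 mm wide, 9 to 41 mm above the manifold's top, on a 50 mm disc; its pointer end (bright line) points at the angle pi - 1.05 + joint value from the manifold's x axis, counter-clockwise
- tray: fixed wooden tray, 78 mm (its x) by 245 mm (its y), 22 mm tall, walls and floor 5 mm, with two dividers making three compartments about 68 x 75 mm at y = +80, 0 and -80 mm; origin: centre of its underside. At the start a socket stands mouth down in each, in any order
- socket_s: the small steel socket, round, 31.6 mm outside, 44 mm tall; hex opening 19.6 mm across flats, 26 mm deep, for the 18 mm nut, two opposite corners of the hexagon on its x axis. Fixed on top: a dark square adapter 16 x 16 mm, sides along the socket's x and y, 44 to 84 mm above the mouth: grip it there. Origin: centre of the mouth; z up through the adapter
- socket_m: the medium steel socket, round, 39.7 mm outside, 44 mm tall; hex opening 26.6 mm across flats, 26 mm deep, for the 25 mm nut, two opposite corners of the hexagon on its x axis. Fixed on top: a dark square adapter 16 x 16 mm, sides along the socket's x and y, 44 to 84 mm above the mouth: grip it there. Origin: centre of the mouth; z up through the adapter
- socket_l: the large steel socket, round, 47.8 mm outside, 44 mm tall; hex opening 33.6 mm across flats, 26 mm deep, for the 32 mm nut, two opposite corners of the hexagon on its x axis. Fixed on top: a dark square adapter 16 x 16 mm, sides along the socket's x and y, 44 to 84 mm above the mouth: grip it there. Origin: centre of the mouth; z up through the adapter
Not all that is in view belongs to the job. What is shaped like the socket_s but blue is not meant.

How it is judged:
By the outcome, as a careful person would: the job done as asked, in the order asked, and still so for the second after the job is handed in, while the arm keeps its last pose, push and grip.
It also fails if it takes over 69 s, if anything falls off the work surface, if the arm or the gripper's body presses on something with over 40 N, if the wrist force passes 120 N, or if a joint passes its speed limit or range.

## Working session

There is one attempt and no reset: what is moved stays moved. The work goes in short steps, Python scripts to look and compute and a tool call to move; the robot and the scene stay as the last step left them, time stands still between calls to the robot, and variables do not carry over. Pictures are saved under pics/ and viewed, at most 10 in all, crops included, and the job is handed in when it is done.

Besides the shell and the picture viewer there is one more tool, called after "Call:" by a JSON object that holds its "name" and its "arguments". arm_command: Moves the arm, as the interface text tells. Its arguments: {"type":"object","properties":{"moves":{"type":"array"},"hand":{"type":"number"},"grip_force":{"type":"number"}},"required":["moves"]}

```bash
mkdir -p pics; cat > h.py <<'E'
import numpy as np, cv2
from workcell import r
def save(n,img): cv2.imwrite('pics/'+n+'.png',img[...,::-1])
def cam(n,shape=(480,640)):
    m=r.camera_model(n); f=240/np.tan(np.radians(m['fov_y'])/2); R=cv2.Rodrigues(np.array(m['rvec'],float))[0]; return f,m['cx'],m['cy'],R,np.array(m['tvec'],float)
def cloud(n,d):
    f,cx,cy,R,t=cam(n); v,u=np.mgrid[:480,:640]; x=(u-cx)/f;y=(v-cy)/f
    P=np.stack([x*d,y*d,d],-1); return (P-t)@R   # pinhole
def ray_at_z(n,u,v,z):
    f,cx,cy,R,t=cam(n); d=R.T@np.array([(u-cx)/f,(v-cy)/f,1]); c=-R.T@t; return c+d*(z-c[2])/d[2]
E
python3 - <<'E'
from h import *
for n in ('scene','top'):
    p,d=r.snapshot(n); save(n+'0',p); np.savez('pics/'+n+'0.npz',p=p,d=d)
    print(n,{k:np.round(v,3).tolist() for k,v in r.camera_model(n).items()})
    for t in ('manifold','selector','tray','socket_s','socket_m','socket_l'):
        for o in r.look_for(n,t)[:3]:
            u,v=o['position']; P=cloud(n,d)[int(v),int(u)]
            print(t,np.round(o['position']),round(o['confidence'],2),P.round(3))
print(r.observe())
E
```

```text
scene {'fov_y': 50.016, 'cx': 324.106, 'cy': 245.45, 'rvec': [2.367, -0.63, 0.206], 'tvec': [-0.441, 0.196, 1.026]}
manifold [304. 205.] 0.8 [0.504 0.095 0.051]
manifold [289. 162.] 0.28 [0.53  0.214 0.082]
selector [286. 163.] 0.64 [0.524 0.218 0.079]
tray [396. 323.] 0.79 [ 0.146 -0.673  0.901]
tray [386. 308.] 0.22 [ 0.513 -0.236  0.051]
socket_s [360. 286.] 0.87 [ 0.497 -0.166  0.052]
socket_s [413. 334.] 0.79 [ 0.522 -0.31   0.049]
socket_s [341. 328.] 0.65 [ 0.412 -0.231  0.048]
socket_m [360. 286.] 0.87 [ 0.497 -0.166  0.052]
socket_m [413. 334.] 0.79 [ 0.522 -0.31   0.049]
socket_m [341. 328.] 0.65 [ 0.412 -0.231  0.048]
socket_l [360. 286.] 0.87 [ 0.497 -0.166  0.052]
socket_l [413. 334.] 0.79 [ 0.522 -0.31   0.049]
socket_l [341. 328.] 0.65 [ 0.412 -0.231  0.048]
top {'fov_y': 42.46, 'cx': 325.559, 'cy': 247.196, 'rvec': [2.141, -2.187, 0.102], 'tvec': [-0.03, 0.495, 1.192]}
manifold [234. 233.] 0.78 [0.522 0.135 0.069]
selector [182. 228.] 0.88 [0.531 0.229 0.094]
tray [431. 235.] 0.6 [ 0.516 -0.252  0.005]
socket_s [464. 227.] 0.79 [ 0.523 -0.306  0.061]
socket_s [421. 28
[... 511 characters left out ...]
.28775182e-04, -4.17356793e-05, -1.53191954e-03, -2.46992515e-04,
        5.35968906e-04, -2.51518235e-04,  7.98234657e-05]), 'effort': array([ 3.07022231e-05, -9.49322534e+01,  3.75694290e+00, -4.63837695e+01,
        1.91168720e-02,  2.20004702e-03,  1.52925531e-05]), 'tool_pos': array([0.23196749, 0.63385421, 0.20282808]), 'eef_rot': array([[-9.39080135e-01,  3.43698264e-01, -5.48958941e-05],
       [ 3.43698265e-01,  9.39080136e-01, -1.53387688e-05],
       [ 4.62797355e-05, -3.32719566e-05, -9.99999998e-01]]), 'contact_force': array([-0.63073543,  0.09095268,  0.21281322]), 'torque': array([-0.00198578,  0.02628623, -0.03141629]), 'gripper_force': 0.0, 'grip_width': 0.08543235315034087}
```

View pics/top0.png

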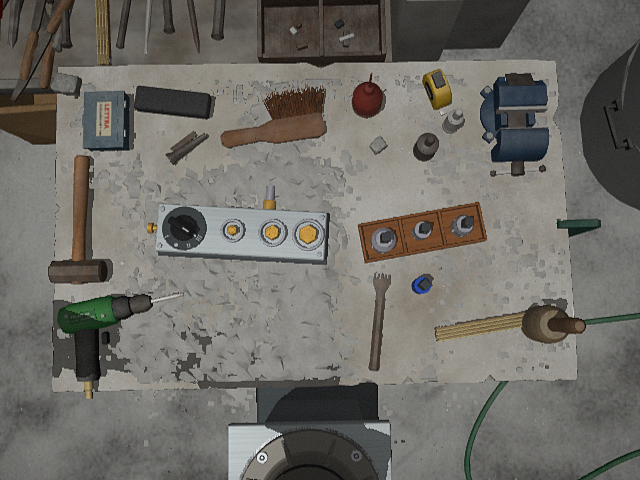

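View pics/scene0.png

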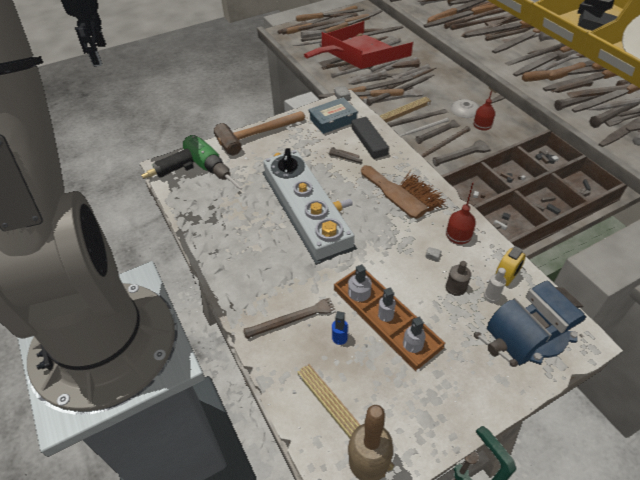

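```bash
cat >> h.py <<'E'
def rect(P,mask):
    m=mask.astype(np.uint8); n,l,s,_=cv2.connectedComponentsWithStats(m); k=1+np.argmax(s[1:,4]); q=P[l==k][:,:2].astype(np.float32)
    return cv2.minAreaRect(q*1000), len(q), l==k
E
python3 - <<'E'
from h import *
Z=np.load('pics/top0.npz');p=Z['p'];d=Z['d'];P=cloud('top',d)
v,u=np.mgrid[:480,:640]
tab=P[(u>280)&(u<340)&(v>280)&(v<360)][:,2];print('table',np.median(tab))
box=(u>140)&(u<345)&(v>190)&(v<275)
print('manifold',rect(P,box&(abs(P[...,2]-.05)<.012))[:2], np.median(P[...,2][box&(abs(P[...,2]-.05)<.012)]))
box=(u>345)&(u<500)&(v>190)&(v<275)
print('tray',rect(P,box&(P[...,2]>.012)&(P[...,2]<.12))[:2])
for c in [(384,238),(423,229),(463,223),(421,285)]:
    b=(abs(u-c[0])<18)&(abs(v-c[1])<18)
    for lo,hi in((.036,.056),(.078,.1)):
        m=b&(P[...,2]>lo)&(P[...,2]<hi); q=P[m]
        if len(q): print(c,lo,len(q),q.mean(0).round(4),np.ptp(q,0).round(4),cv2.minAreaRect((q[:,:2]*1000).astype(np.float32)))
b=(abs(u-183)<25)&(abs(v-229)<25)&(P[...,2]>.08); q=P[b];print('knob',len(q),q.mean(0),cv2.minAreaRect((q[:,:2]*1000).astype(np.float32)))
a=cv2.resize(p[195:275,150:335],None,fx=4.3,fy=4.3,interpolation=cv2.INTER_CUBIC)[:300]
bb=cv2.resize(p[198:298,350:495],None,fx=4,fy=4,interpolation=cv2.INTER_CUBIC)[:290]
W=800; c=np.zeros((590,W,3),np.uint8); c[:a.shape[0],:a.shape[1]]=a[:,:W]; c[300:300+bb.shape[0],:bb.shape[1]]=bb; save('crop1',c)
E
```

```text
table 0.00517103842959101
manifold (((541.1275024414062, 123.19110870361328), (330.4314880371094, 126.698974609375), 85.69002532958984), 7093) 0.051421242126526295
tray (((520.7059326171875, -231.69491577148438), (78.91915893554688, 245.23196411132812), 9.206317901611328), 1157)
(384, 238) 0.036 364 [ 0.5029 -0.1515  0.0443] [0.0456 0.0472 0.0189] ((505.1727600097656, -152.60472106933594), (45.58393096923828, 47.192752838134766), 0.3823360800743103)
(384, 238) 0.078 79 [ 0.504  -0.1524  0.0887] [0.0155 0.0154 0.0158] ((504.27056884765625, -152.529296875), (15.416622161865234, 15.342787742614746), 0.6054787039756775)
(423, 229) 0.036 123 [ 0.5179 -0.2244  0.049 ] [0.0315 0.0313 0.0191] ((521.2092895507812, -228.14588928222656), (30.042043685913086, 31.377857208251953), 43.59016418457031)
(423, 229) 0.078 83 [ 0.5207 -0.2277  0.0889] [0.0168 0.0173 0.0155] ((521.1649169921875, -227.9091033935547), (15.807626724243164, 17.33525848388672), 78.53412628173828)
(463, 223) 0.036 208 [ 0.5267 -0.3043  0.046 ] [0.0398 0.0397 0.0196] ((529.2044677734375, -307.6323547363281), (38.75185775756836, 34.76295852661133), 29.722333908081055)
(463, 223) 0.078 93 [ 0.53   -0.3091  0.0884] [0.0171 0.0174 0.0158] ((530.2647705078125, -309.6908264160156), (17.67340087890625, 16.679279327392578), 86.82763671875)
(421, 285) 0.036 133 [ 0.4138 -0.2208  0.0448] [0.031  0.0315 0.0182] ((414.4234619140625, -224.11361694335938), (30.49472999572754, 31.577714920043945), 52.55073928833008)
(421, 285) 0.078 78 [ 0.4144 -0.224   0.0842] [0.0203 0.0185 0.0119] ((414.3162841796875, -224.16856384277344), (16.0903263092041, 16.03064727783203), 47.87895965576172)
knob 209 [0.52155063 0.21173676 0.1737004 ] ((453.80279541015625, 103.50653076171875), (352.24005126953125, 15.668479919433594), 58.2493896484375)
```

View pics/crop1.png

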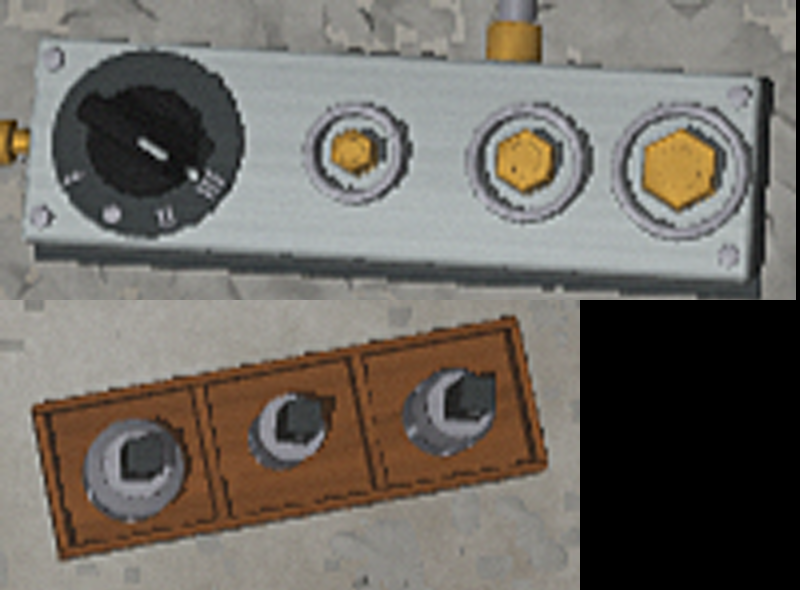

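The nut beside the selector (top picture 232,231) is the smallest, and the pointer is on three strokes. There are two small-shaped candidates: the steel one in the middle compartment (423,229), 31 mm outside, which fits `socket_s`, and the blue one (421,285), which is outside the tray and not meant. The crop confirms the steel one.

```bash
cat >> h.py <<'E'
def pose2(cx,cy,yaw,x,y):
    c,s=np.cos(yaw),np.sin(yaw); return np.array([cx+c*x-s*y,cy+s*x+c*y])
E
python3 - <<'E'
from h import *
Z=np.load('pics/top0.npz');p=Z['p'].astype(int);d=Z['d'];P=cloud('top',d)
v,u=np.mgrid[:480,:640]
box=(u>140)&(u<345)&(v>190)&(v<275)
m=(box&(P[...,2]>.035)&(P[...,2]<.12)).astype(np.uint8); m=cv2.morphologyEx(m,cv2.MORPH_OPEN,np.ones((21,21)))
(c,s,a),n,_=rect(P,m>0);print('manifold',c,s,a,n)
# from image ray: rect of mask pixels at z=.05
q=np.array([ray_at_z('top',uu,vv,.05)[:2] for vv,uu in np.argwhere(m)]);(c2,s2,a2)=cv2.minAreaRect((q*1000).astype(np.float32));print('img rect',c2,s2,a2)
brass=box&(p[...,0]>150)&(p[...,0]-p[...,2]>80)
n,l,st,ce=cv2.connectedComponentsWithStats(brass.astype(np.uint8))
for k in range(1,n):
    if st[k,4]>20: print('brass',ce[k],st[k,4],ray_at_z('top',*ce[k],.068))
yaw=np.radians(a2-90 if s2[0]>s2[1] else a2)
print('yaw',np.degrees(yaw));C=np.array(c2)/1000
for y in(.110,.015,-.062,-.131): print(y,pose2(*C,yaw,0,y))
for uv in [(423,229)]:
    b=(abs(u-423)<20)&(abs(v-229)<18)&(P[...,2]>.084)&(p.sum(-1)<220); vv,uu=np.nonzero(b); print('adapter',len(vv),uu.mean(),vv.mean(),ray_at_z('top',uu.mean(),vv.mean(),.089),cv2.minAreaRect(np.c_[uu,vv].astype(np.float32)))
E
```

```text
manifold (520.2227783203125, 50.97854995727539) (168.26614379882812, 95.69673156738281) 85.68315124511719 3255Traceback (most recent call last):
  File "<stdin>", line 8, in <module>
  File "h.py", line 10, in ray_at_z
    f,cx,cy,R,t=cam(n); d=R.T@np.array([(u-cx)/f,(v-cy)/f,1]); c=-R.T@t; return c+d*(z-c[2])/d[2]
                ~~~^^^
  File "h.py", line 5, in cam
    m=r.camera_model(n); f=240/np.tan(np.radians(m['fov_y'])/2); R=cv2.Rodrigues(np.array(m['rvec'],float))[0]; return f,m['cx'],m['cy'],R,np.array(m['tvec'],float)
ValueError: time passes only in moves, steps and waits
```

```bash
sed -i 's/^def cam(/import functools\n@functools.lru_cache\ndef cam(/' h.py
python3 - <<'E'
from h import *
Z=np.load('pics/top0.npz');p=Z['p'].astype(int);d=Z['d'];P=cloud('top',d)
v,u=np.mgrid[:480,:640]
box=(u>140)&(u<345)&(v>190)&(v<275)
m=(box&(P[...,2]>.035)&(P[...,2]<.3)).astype(np.uint8); m=cv2.morphologyEx(m,cv2.MORPH_CLOSE,np.ones((9,9)));m=cv2.morphologyEx(m,cv2.MORPH_OPEN,np.ones((21,21)))
q=np.array([ray_at_z('top',uu,vv,.05)[:2] for vv,uu in np.argwhere(m)]);(c2,s2,a2)=cv2.minAreaRect((q*1000).astype(np.float32));print('img rect',c2,s2,a2)
brass=box&(p[...,0]>150)&(p[...,0]-p[...,2]>80)
n,l,st,ce=cv2.connectedComponentsWithStats(brass.astype(np.uint8))
for k in range(1,n):
    if st[k,4]>20: print('brass',ce[k],st[k,4],ray_at_z('top',*ce[k],.068))
yaw=np.radians(a2-90 if s2[0]>s2[1] else a2)
print('yaw',np.degrees(yaw));C=np.array(c2)/1000
for y in(.110,.015,-.062,-.131): print(y,pose2(*C,yaw,0,y))
b=(abs(u-423)<20)&(abs(v-229)<18)&(P[...,2]>.084)&(p.sum(-1)<220); vv,uu=np.nonzero(b); print('adapter',len(vv),uu.mean(),vv.mean(),ray_at_z('top',uu.mean(),vv.mean(),.089),cv2.minAreaRect(np.c_[uu,vv].astype(np.float32)))
E
```

```text
img rect (525.2532348632812, 125.22268676757812) (332.2357482910156, 96.21661376953125) 85.57329559326172
brass [267.64583333 203.95833333] 48 [0.57523645 0.06874164 0.068     ]
brass [148.5 227. ] 22 [0.53572501 0.2974898  0.068     ]
brass [271.40517241 231.71551724] 116 [0.52141996 0.06215336 0.068     ]
brass [307.32524272 233.58737864] 206 [ 0.5163063  -0.00635018  0.068     ]
brass [231.16326531 229.63265306] 49 [0.52713286 0.13905153 0.068     ]
yaw -4.426704406738281
0.11 [0.53374344 0.23489454]
0.015 [0.52641099 0.14017794]
-0.062 [0.52046784 0.06340764]
-0.131 [ 0.51514217 -0.00538653]
adapter 76 425.1578947368421 227.02631578947367 [ 0.52113666 -0.22783763  0.089     ] ((425.5, 227.0), (9.0, 8.0), 0.0)
```

Call:
{"name": "arm_command", "arguments": {"moves": [{"xyz": [0.038, -0.05, 0], "yaw": 9.5}, {"xyz": [0.038, -0.05, 0], "yaw": 9.5}, {"xyz": [0.038, -0.05, 0], "yaw": 9.5}, {"xyz": [0.038, -0.05, 0], "yaw": 9.5}, {"xyz": [0.038, -0.05, 0], "yaw": 9.5}, {"xyz": [0.038, -0.05, 0], "yaw": 9.5}, {"xyz": [0.037, -0.05, 0], "yaw": 9.5}, {"xyz": [0.037, -0.05, 0], "yaw": 9.5}], "hand": 0.4}}

```text
clock: 1.7
tool_pos: [0.5272, 0.2436, 0.2031]
eef_rot: [[-0.582, -0.813, 0.001], [-0.813, 0.582, 0.0], [-0.001, -0.0, -1.0]]
contact_force: [1.4, 1.4, 0.4]
grip_width: 0.0512
gripper_force: 0.0
```

```bash
python3 - <<'E'
from h import *
o=r.observe();print(o['clock'],o['tool_pos'],np.degrees(np.arctan2(o['eef_rot'][1,1],o['eef_rot'][0,1])),o['qpos'].round(2),o['grip_width'])
p,d=r.snapshot('wrist');m=r.camera_model('wrist');print(m);save('w1',p);np.savez('pics/w1.npz',p=p,d=d,m=m)
E
```

```text
1.7 [0.52720966 0.24363109 0.2030987 ] 144.37814159152236 [-0.59  0.27  0.06  1.82 -0.02  1.05  1.99] 0.05115768066594882
{'fov_y': 65.70646984690485, 'cx': 315.92558545255747, 'cy': 239.5761126322602, 'rvec': array([-0.91560879, -2.88763784, -0.39691891]), 'tvec': array([ 0.29911293, -0.51542217,  0.24307866])}
```

View pics/w1.png

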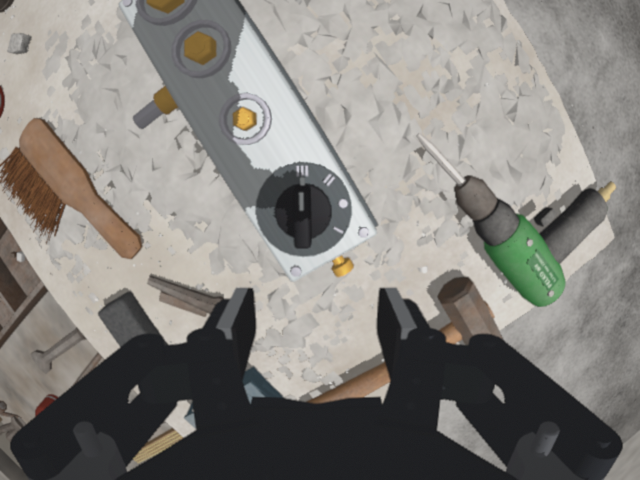

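```bash
cat >> h.py <<'E'
def fish(m,u,v,z):
    f=240/np.tan(np.radians(m['fov_y'])/2); R=cv2.Rodrigues(np.array(m['rvec'],float))[0]; t=np.array(m['tvec'])
    a=np.array([u-m['cx'],v-m['cy']]); rr=np.hypot(*a); th=rr/f
    d=R.T@np.r_[a/rr*np.sin(th),np.cos(th)]; c=-R.T@t; return c+d*(z-c[2])/d[2]
E
python3 - <<'E'
from h import *
Z=np.load('pics/w1.npz',allow_pickle=True);m=Z['m'].item();p=Z['p'].astype(int);d=Z['d']
print('dial',fish(m,304,209,.052),'bar top end',fish(m,302,190,.091),fish(m,303,246,.091))
brass=(p[...,0]>120)&(p[...,0]-p[...,2]>70);v,u=np.mgrid[:480,:640];b=brass&(abs(u-245)<20)&(abs(v-118)<20)
vv,uu=np.nonzero(b);print(len(vv),uu.mean(),vv.mean(),fish(m,uu.mean(),vv.mean(),.066))
for px in ((378,237),(296,287),(363,231),(296,271)): print(px,fish(m,*px,.05))
for a in ((0.0475,.165),(-.0475,.165)): print(pose2(.5255,.1247,np.radians(-4.4),*a))
E
```

```text
dial [0.5371535  0.22437328 0.052     ] bar top end [0.52418454 0.20596284 0.091     ] [0.54977551 0.24292064 0.091     ]
354 243.96610169491527 118.28531073446328 [0.53096557 0.13067707 0.066     ]
(378, 237) [0.4972589  0.28451783 0.05      ]
(296, 287) [0.58744631 0.28113529 0.05      ]
(363, 231) [0.50550932 0.27182076 0.05      ]
(296, 271) [0.57783819 0.26803382 0.05      ]
[0.58551865 0.28556955]
[0.49079863 0.29285786]
```

```bash
cat > w.py <<'E'
from h import *
import sys
o=r.observe();m=r.camera_model('wrist');p0,d=r.snapshot('wrist')
a=np.degrees(np.arctan2(o['eef_rot'][1,1],o['eef_rot'][0,1]))
print(o['clock'],o['tool_pos'].round(4),'yaw',a.round(2),'q',o['qpos'].round(2),'F',o['contact_force'].round(1),'w',round(float(o['grip_width']),4),'dq',abs(o['dq']).max())
n=sys.argv[1];save(n,p0);np.savez('pics/'+n+'.npz',p=p0,d=d,m=m)
p=p0.astype(int)
brass=((p[...,0]>110)&(p[...,0]-p[...,2]>60)).astype(np.uint8)
k,l,st,ce=cv2.connectedComponentsWithStats(brass)
for i in range(1,k):
    if st[i,4]>60:
        x=fish(m,*ce[i],.066)
        if .48<x[0]<.57 and x[1]<.2: print('nut',st[i,4],ce[i].round(1),x.round(4))
E
python3 w.py w2; python3 - <<'E'
from h import *
for o in r.look_for('wrist','selector'): print(o, fish(np.load('pics/w2.npz',allow_pickle=True)['m'].item(),*o['position'],.08))
Z=np.load('pics/w2.npz',allow_pickle=True);save('w2c',cv2.resize(Z['p'][140:320,200:440],None,fx=3,fy=3,interpolation=cv2.INTER_CUBIC))
E
```

```text
1.75 [0.5319 0.2356 0.2032] yaw 144.8 q [-0.58  0.27  0.06  1.82 -0.02  1.05  2.01] F [ 3.3 -9.5 -0.2] w 0.0515 dq 0.4488223449671221
nut 163 [169.8   3. ] [5.229e-01 1.000e-04 6.600e-02]
nut 602 [208.9  48.8] [0.5198 0.062  0.066 ]
nut 382 [254.6 122.1] [0.5257 0.1387 0.066 ]
{'position': [315.0, 216.3], 'confidence': 0.85} [0.52940347 0.23056381 0.08      ]
```

View pics/w2c.png

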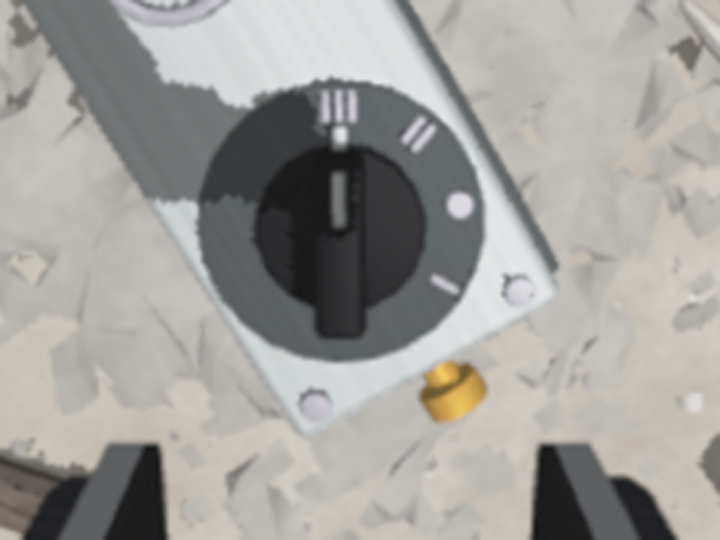

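Call:
{"name": "arm_command", "arguments": {"moves": [{"xyz": [0, 0, -0.04], "yaw": 0}, {"xyz": [0, 0, -0.04], "yaw": 0}, {"xyz": [0, 0, -0.04], "yaw": 0}, {"xyz": [0, 0, -0.017], "yaw": 0}, {"xyz": [0, 0, 0], "yaw": 0}, {"xyz": [0, 0, 0], "yaw": 0}]}}

```text
clock: 2.6
tool_pos: [0.5269, 0.2459, 0.0672]
eef_rot: [[-0.587, -0.81, 0.002], [-0.81, 0.587, 0.001], [-0.002, -0.001, -1.0]]
contact_force: [0.5, -0.5, 0.3]
grip_width: 0.0517
gripper_force: 0.0
```

Call:
{"name": "arm_command", "arguments": {"moves": [{"xyz": [0, 0, 0], "yaw": 0}, {"xyz": [0, 0, 0], "yaw": 0}, {"xyz": [0, 0, 0], "yaw": 0}, {"xyz": [0, 0, 0], "yaw": 0}], "hand": 1.0, "grip_force": 50}}

```text
clock: 3.1
tool_pos: [0.5262, 0.2452, 0.0659]
eef_rot: [[-0.587, -0.81, 0.0], [-0.81, 0.587, 0.0], [-0.0, -0.0, -1.0]]
contact_force: [-0.7, -0.1, 0.5]
grip_width: 0.0005
gripper_force: 0.0
```

```bash
python3 w.py w3
```

```text
3.1 [0.5262 0.2452 0.0659] yaw 144.07 q [-0.58  0.43  0.04  1.94 -0.03  0.77  1.99] F [-0.7 -0.1  0.5] w 0.0005 dq 0.0021673932494362205
nut 884 [122.    8.7] [0.5221 0.0725 0.066 ]
nut 657 [78.2 89.3] [0.5667 0.0894 0.066 ]
nut 1309 [187.5 106.4] [0.5246 0.1404 0.066 ]
```

View pics/w3.png

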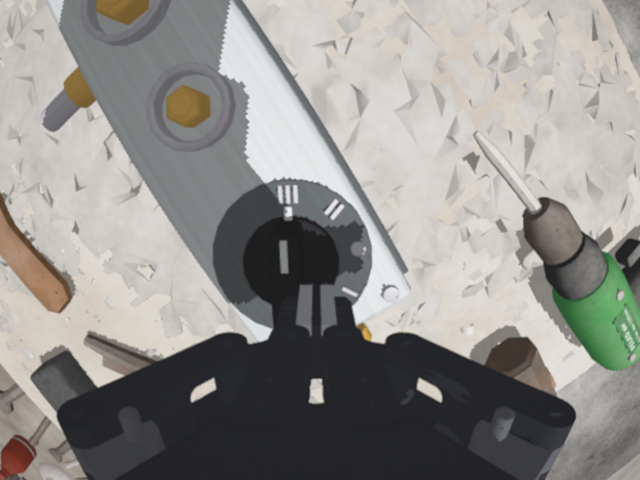

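Call:
{"name": "arm_command", "arguments": {"moves": [{"xyz": [0, 0, 0.02], "yaw": 0}, {"xyz": [0, 0, 0.02], "yaw": 0}, {"xyz": [0, 0, 0.005], "yaw": 0}]}}

```text
clock: 3.52
tool_pos: [0.5268, 0.2455, 0.1118]
eef_rot: [[-0.587, -0.81, 0.001], [-0.81, 0.587, 0.001], [-0.002, -0.001, -1.0]]
contact_force: [-0.3, 0.0, -0.9]
grip_width: -0.0004
gripper_force: 0.0
```

Call:
{"name": "arm_command", "arguments": {"moves": [{"xyz": [0.004, -0.006, 0], "yaw": 1}, {"xyz": [0.0035, -0.0055, 0], "yaw": 0.6}, {"xyz": [0, 0, 0], "yaw": 0}, {"xyz": [0, 0, 0], "yaw": 0}], "hand": 0.4}}

```text
clock: 4.03
tool_pos: [0.5335, 0.2336, 0.1104]
eef_rot: [[-0.564, -0.826, -0.001], [-0.826, 0.564, -0.0], [0.001, 0.0, -1.0]]
contact_force: [-0.1, 0.3, -1.2]
grip_width: 0.0515
gripper_force: 0.0
```

Call:
{"name": "arm_command", "arguments": {"moves": [{"xyz": [0, 0, -0.015], "yaw": 0}, {"xyz": [0, 0, -0.015], "yaw": 0}, {"xyz": [0, 0, -0.014], "yaw": 0}, {"xyz": [0, 0, 0], "yaw": 0}]}}

```text
clock: 4.53
tool_pos: [0.5328, 0.2333, 0.0652]
eef_rot: [[-0.564, -0.826, -0.002], [-0.826, 0.564, -0.001], [0.002, 0.001, -1.0]]
contact_force: [-0.4, 0.4, 1.3]
grip_width: 0.0514
gripper_force: 0.0
```

Call:
{"name": "arm_command", "arguments": {"moves": [{"xyz": [0, 0, 0], "yaw": 0}, {"xyz": [0, 0, 0], "yaw": 0}, {"xyz": [0, 0, 0], "yaw": 0}, {"xyz": [0, 0, 0], "yaw": 0}], "hand": 1.0}}

```text
clock: 5.03
tool_pos: [0.5338, 0.2338, 0.0671]
eef_rot: [[-0.564, -0.826, 0.0], [-0.826, 0.564, 0.0], [-0.0, -0.0, -1.0]]
contact_force: [0.3, -0.4, 0.1]
grip_width: 0.0
gripper_force: 0.0
```

```bash
python3 w.py w4
```

```text
5.025 [0.5338 0.2338 0.0671] yaw 145.67 q [-0.56  0.43  0.04  1.93 -0.03  0.77  2.04] F [ 0.3 -0.4  0.1] w 0.0 dq 0.0023589826380346697
nut 835 [150.4   8.1] [0.5226 0.0723 0.066 ]
nut 752 [99.5 86.6] [0.5678 0.0872 0.066 ]
nut 1278 [217.3 111.3] [0.525  0.1398 0.066 ]
```

View pics/w4.png

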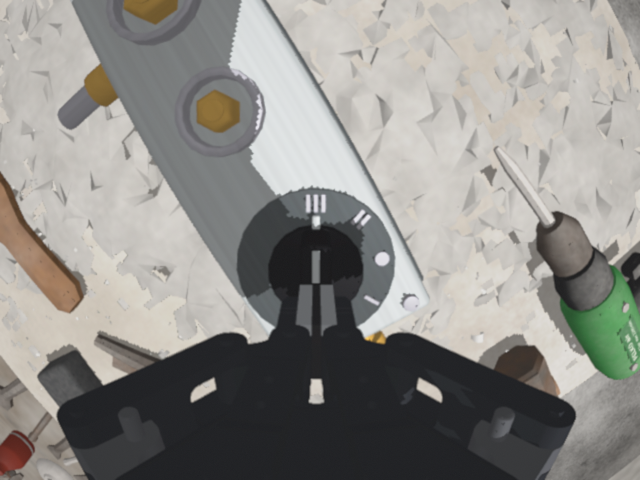

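```bash
cat >> h.py <<'E'
def fproj(m,X):
    f=240/np.tan(np.radians(m['fov_y'])/2); R=cv2.Rodrigues(np.array(m['rvec'],float))[0]; c=R@np.array(X)+np.array(m['tvec'])
    rr=np.hypot(c[0],c[1]); th=np.arctan2(rr,c[2]); return np.array([m['cx'],m['cy']])+c[:2]/rr*th*f
def fcloud(m,d):
    f=240/np.tan(np.radians(m['fov_y'])/2); R=cv2.Rodrigues(np.array(m['rvec'],float))[0]
    v,u=np.mgrid[:480,:640]; a=np.stack([u-m['cx'],v-m['cy']],-1); rr=np.linalg.norm(a,axis=-1)+1e-9; th=rr/f
    k=np.tan(th)/rr; P=np.stack([a[...,0]*k*d,a[...,1]*k*d,d],-1); return (P-np.array(m['tvec']))@R
E
python3 - <<'E'
from h import *
Z=np.load('pics/w4.npz',allow_pickle=True);m=Z['m'].item();P=fcloud(m,Z['d'])
print('tcp px',fproj(m,[.5338,.2338,.0671]))
for z in (.059,.067,.075,.091): print(z,fproj(m,[.534,.234,z]))
for v in range(180,320,8): print(v,P[v,310].round(3),P[v,316].round(3),P[v,300].round(3))
E
```

```text
tcp px [315.35208036 279.51853119]
0.059 [315.28252204 274.1731552 ]
0.067 [315.2475837  279.96111539]
0.075 [315.20980861 286.23216413]
0.091 [315.12435733 300.46893094]
180 [0.509 0.193 0.05 ] [0.507 0.195 0.05 ] [0.514 0.19  0.05 ]
188 [0.511 0.196 0.054] [0.509 0.198 0.054] [0.516 0.194 0.049]
196 [0.514 0.2   0.053] [0.511 0.201 0.056] [0.518 0.197 0.054]
204 [0.516 0.203 0.054] [0.513 0.205 0.054] [0.52  0.2   0.053]
212 [0.518 0.206 0.053] [0.494 0.177 0.239] [0.523 0.204 0.053]
220 [0.521 0.21  0.053] [0.517 0.21  0.062] [0.525 0.207 0.053]
228 [0.522 0.212 0.06 ] [0.519 0.213 0.062] [0.526 0.209 0.06 ]
236 [0.522 0.213 0.073] [0.52  0.214 0.075] [0.528 0.212 0.061]
244 [0.522 0.212 0.089] [0.519 0.213 0.089] [0.53  0.215 0.063]
252 [0.523 0.215 0.091] [0.521 0.216 0.092] [0.527 0.213 0.089]
260 [0.525 0.217 0.091] [0.523 0.218 0.093] [0.529 0.216 0.089]
268 [0.527 0.22  0.092] [0.525 0.221 0.092] [0.531 0.219 0.089]
276 [0.529 0.223 0.091] [0.527 0.224 0.092] [0.533 0.221 0.089]
284 [0.531 0.226 0.091] [0.529 0.228 0.091] [0.536 0.225 0.089]
292 [0.529 0.224 0.107] [0.527 0.225 0.107] [0.532 0.221 0.108]
300 [0.529 0.223 0.116] [0.527 0.224 0.116] [0.532 0.221 0.115]
308 [0.529 0.223 0.122] [0.527 0.225 0.121] [0.532 0.222 0.121]
316 [0.529 0.224 0.127] [0.527 0.225 0.127] [0.532 0.222 0.128]
```

```bash
python3 - <<'E'
from h import *
for n,T in(('w3',[.5262,.2452,.0659]),('w4',[.5338,.2338,.0671])):
    Z=np.load(f'pics/{n}.npz',allow_pickle=True);m=Z['m'].item();P=fcloud(m,Z['d'])
    a=np.radians(145);y=np.array([np.cos(a),np.sin(a),0]);x=np.array([-np.sin(a),np.cos(a),0])  # closing, along bar
    print(n,'tcp px',fproj(m,T))
    for v in range(264,330,6):
        print(v,' '.join('%3d:%+.0f,%+.0f,%.0f'%(u,*(1e3*np.array([(P[v,u]-T)@y,(P[v,u]-T)@x,P[v,u,2]]))) for u in range(276,360,8)))
I3=np.load('pics/w3.npz')['p'][230:350,240:400];I4=np.load('pics/w4.npz')['p'][230:350,240:400]
save('cmp',cv2.resize(np.hstack([I3,I4]),None,fx=2.5,fy=2.5,interpolation=cv2.INTER_CUBIC))
o=r.observe();print(o['gripper_force'],o['grip_width'])
E
```

```text
w3 tcp px [315.35617471 279.39847302]
264 276:-16,+18,92 284:-13,+17,92 292:-9,+17,91 300:-6,+17,89 308:-4,+7,62 316:+0,+7,62 324:+4,+7,62 332:+8,+6,61 340:+13,+3,53 348:+17,+3,53 356:+21,+3,53
270 276:-16,+15,92 284:-13,+15,93 292:-9,+15,92 300:-6,+14,90 308:-4,+3,61 316:+0,+3,62 324:+4,+4,63 332:+8,+3,61 340:+13,+0,54 348:+17,+0,54 356:+21,+0,54
276 276:-16,+12,91 284:-13,+12,92 292:-10,+12,91 300:-6,+11,90 308:-4,-0,60 316:+0,+0,62 324:+4,-0,61 332:+8,-0,61 340:+13,-4,53 348:+17,-3,54 356:+22,-3,54
282 276:-16,+10,92 284:-13,+9,91 292:-10,+9,92 300:-6,+8,88 308:-4,-3,62 316:+0,-3,62 324:+4,-3,61 332:+8,-3,62 340:+13,-7,53 348:+17,-7,53 356:+22,-7,53
288 276:-17,+6,91 284:-13,+6,91 292:-10,+6,91 300:-6,+12,104 308:-3,+11,103 316:+1,+11,103 324:+4,+11,102 332:+7,+11,103 340:+13,-10,55 348:+17,-10,53 356:+22,-11,53
294 276:-17,+4,91 284:-13,+4,92 292:-10,+4,91 300:-6,+11,107 308:-3,+11,108 316:+1,+11,109 324:+4,+11,108 332:+7,+11,108 340:+13,-14,54 348:+17,-14,53 356:+22,-13,55
300 276:-17,+1,91 284:-12,+8,106 292:-9,+7,105 300:-5,+12,115 308:-2,+12,115 316:+1,+11,114 324:+3,+11,115 
[... 1886 characters left out ...]
,53
306 276:-22,-22,53 284:-12,+7,112 292:-9,+7,112 300:-5,+11,120 308:-3,+11,120 316:+0,+10,118 324:+3,+11,120 332:+6,+11,119 340:+9,+7,112 348:+12,+7,112 356:+23,-21,54
312 276:-22,-26,53 284:-12,+7,116 292:-9,+7,117 300:-5,+11,125 308:-3,+11,124 316:+0,+11,125 324:+3,+11,125 332:+6,+10,123 340:+9,+7,117 348:+12,+7,117 356:+23,-25,54
318 276:-22,-29,54 284:-11,+7,122 292:-8,+7,121 300:-5,+11,128 308:-2,+11,129 316:+0,+11,129 324:+3,+11,129 332:+6,+11,129 340:+9,+7,121 348:+12,+8,122 356:+23,-29,53
324 276:-13,+7,127 284:-11,+7,126 292:-7,+12,135 300:-5,+11,133 308:-2,+11,134 316:+0,+11,133 324:+3,+11,133 332:+5,+11,132 340:+8,+12,135 348:+11,+7,126 356:+23,-33,53
0.0 -0.0002137044860603358
```

View pics/cmp.png

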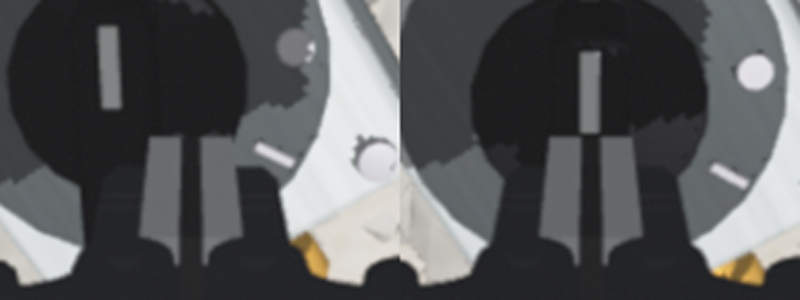

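The comparison shows the closed fingertips about 11 mm above the bar: their depth reads z≈0.103 while the reported TCP z is 0.067. So the visible tips are about 36 mm short of the reported TCP. I'll open, go lower in guarded steps and use this measured tip offset.

Call:
{"name": "arm_command", "arguments": {"moves": [{"xyz": [0, 0, 0], "yaw": 0}, {"xyz": [0, 0, 0], "yaw": 0}, {"xyz": [0, 0, -0.008], "yaw": 0}, {"xyz": [0, 0, -0.008], "yaw": 0}, {"xyz": [0, 0, -0.008], "yaw": 0}, {"xyz": [0, 0, 0], "yaw": 0}], "hand": 0.5}}

```text
clock: 5.82
tool_pos: [0.5332, 0.2335, 0.0419]
eef_rot: [[-0.564, -0.826, -0.001], [-0.826, 0.564, -0.001], [0.001, 0.001, -1.0]]
contact_force: [-0.7, 0.1, 0.2]
grip_width: 0.0426
gripper_force: 0.0
```

Call:
{"name": "arm_command", "arguments": {"moves": [{"xyz": [0, 0, -0.005], "yaw": 0}, {"xyz": [0, 0, -0.003], "yaw": 0}, {"xyz": [0, 0, 0], "yaw": 0}]}}

```text
clock: 6.2
tool_pos: [0.5336, 0.2337, 0.0346]
eef_rot: [[-0.564, -0.826, -0.0], [-0.826, 0.564, -0.0], [0.0, 0.0, -1.0]]
contact_force: [0.3, 0.5, -0.4]
grip_width: 0.0422
gripper_force: 0.0
```

Call:
{"name": "arm_command", "arguments": {"moves": [{"xyz": [0, 0, 0], "yaw": 0}, {"xyz": [0, 0, 0], "yaw": 0}, {"xyz": [0, 0, 0], "yaw": 0}, {"xyz": [0, 0, 0], "yaw": 0}], "hand": 1.0}}

```text
clock: 6.7
tool_pos: [0.534, 0.2337, 0.0351]
eef_rot: [[-0.564, -0.826, 0.001], [-0.826, 0.564, 0.0], [-0.0, -0.0, -1.0]]
contact_force: [0.1, -2.2, 5.7]
grip_width: 0.0133
gripper_force: 50.5
```

Call:
{"name": "arm_command", "arguments": {"moves": [{"xyz": [0, 0, 0], "yaw": -9}, {"xyz": [0, 0, 0], "yaw": -9}, {"xyz": [0, 0, 0], "yaw": -9}, {"xyz": [0, 0, 0], "yaw": -9}, {"xyz": [0, 0, 0], "yaw": -9}, {"xyz": [0, 0, 0], "yaw": -9}, {"xyz": [0, 0, 0], "yaw": -9}, {"xyz": [0, 0, 0], "yaw": -9}]}}

```text
clock: 7.7
tool_pos: [0.5343, 0.2332, 0.0351]
eef_rot: [[-0.958, 0.287, 0.001], [0.287, 0.958, -0.0], [-0.001, 0.0, -1.0]]
contact_force: [1.7, -5.9, 4.7]
grip_width: 0.0132
gripper_force: 50.5
```

Call:
{"name": "arm_command", "arguments": {"moves": [{"xyz": [0, 0, 0], "yaw": -8}, {"xyz": [0, 0, 0], "yaw": 0}, {"xyz": [0, 0, 0], "yaw": 0}]}}

```text
clock: 8.07
tool_pos: [0.5343, 0.2331, 0.0351]
eef_rot: [[-0.911, 0.412, 0.001], [0.412, 0.911, -0.0], [-0.001, -0.0, -1.0]]
contact_force: [2.8, -5.3, 6.4]
grip_width: 0.0133
gripper_force: 50.7
```

Call:
{"name": "arm_command", "arguments": {"moves": [{"xyz": [0, 0, 0], "yaw": 0}, {"xyz": [0, 0, 0], "yaw": 0}, {"xyz": [0, 0, 0], "yaw": 0}, {"xyz": [0, 0, 0.03], "yaw": 0}, {"xyz": [0, 0, 0.04], "yaw": 0}, {"xyz": [0, 0, 0.045], "yaw": 0}, {"xyz": [0, 0, 0], "yaw": 0}, {"xyz": [0, 0, 0], "yaw": 0}], "hand": 0.4}}

```text
clock: 9.07
tool_pos: [0.5333, 0.2339, 0.1494]
eef_rot: [[-0.911, 0.412, -0.0], [0.412, 0.911, 0.0], [0.0, -0.0, -1.0]]
contact_force: [-0.3, -0.1, 0.6]
grip_width: 0.0513
gripper_force: 0.0
```

```bash
python3 w.py w5; python3 - <<'E'
from h import *
Z=np.load('pics/w5.npz',allow_pickle=True);m=Z['m'].item();P=fcloud(m,Z['d'])
ax=np.array([.534,.2335]);b=(np.hypot(P[...,0]-ax[0],P[...,1]-ax[1])<.035)&(P[...,2]>.084)&(P[...,2]<.097)
b&=np.mgrid[:480,:640][0]<290
q=P[b][:,:2];print(len(q),cv2.minAreaRect((q*1000).astype(np.float32)))
pr=Z['p'].astype(int)[b]; br=pr.sum(1)>300; print('bright line centroid',q[br].mean(0),br.sum(),'bar centroid',q.mean(0))
E
```

```text
9.075 [0.5333 0.2339 0.1494] yaw 65.69 q [-0.9   0.36  0.47  1.89 -0.2   0.94  0.81] F [-0.3 -0.1  0.6] w 0.0513 dq 0.019167983197217263
nut 462 [200.1 274. ] [0.5243 0.1411 0.066 ]
nut 505 [123. 303.] [0.5196 0.0623 0.066 ]
nut 1010 [ 24.2 347.3] [ 0.5166 -0.0983  0.066 ]
nut 642 [ 70.8 322.3] [ 0.5148 -0.0072  0.066 ]
nut 140 [176.9 338.4] [0.5661 0.0914 0.066 ]
1487 ((532.6477661132812, 233.1357421875), (13.495331764221191, 47.36640548706055), 66.02912139892578)
bright line centroid [0.51961823 0.23961145] 134 bar centroid [0.53167957 0.23377305]
```

Call:
{"name": "arm_command", "arguments": {"moves": [{"xyz": [-0.001, -0.045, 0.005], "yaw": 2}, {"xyz": [-0.001, -0.045, 0.005], "yaw": 2}, {"xyz": [-0.001, -0.045, 0], "yaw": 2}, {"xyz": [-0.001, -0.045, 0], "yaw": 2}, {"xyz": [-0.001, -0.045, 0], "yaw": 2}, {"xyz": [-0.001, -0.045, 0], "yaw": 2}, {"xyz": [-0.001, -0.045, 0], "yaw": 2}, {"xyz": [-0.001, -0.045, 0], "yaw": 0}]}}

```text
clock: 10.12
tool_pos: [0.5249, -0.1276, 0.1587]
eef_rot: [[-0.984, 0.179, -0.002], [0.179, 0.984, -0.0], [0.002, -0.0, -1.0]]
contact_force: [-0.0, 0.6, 0.1]
grip_width: 0.0511
gripper_force: 0.0
```

Call:
{"name": "arm_command", "arguments": {"moves": [{"xyz": [-0.002, -0.045, 0], "yaw": 0}, {"xyz": [-0.002, -0.04, 0], "yaw": 0}, {"xyz": [0, 0, 0], "yaw": 0}, {"xyz": [0, 0, 0], "yaw": 0}, {"xyz": [0, 0, 0], "yaw": 0}]}}

```text
clock: 10.75
tool_pos: [0.5217, -0.2101, 0.1593]
eef_rot: [[-0.984, 0.178, -0.001], [0.178, 0.984, 0.0], [0.001, 0.0, -1.0]]
contact_force: [0.3, -0.2, 0.1]
grip_width: 0.051
gripper_force: 0.0
```

```bash
python3 w.py w6; cat > sk.py <<'E'
from h import *
import sys
Z=np.load(f'pics/{sys.argv[1]}.npz',allow_pickle=True);m=Z['m'].item();P=fcloud(m,Z['d']);p=Z['p'].astype(int)
c=np.array([float(sys.argv[2]),float(sys.argv[3])]); h=float(sys.argv[4]) if len(sys.argv)>4 else .089
near=np.hypot(P[...,0]-c[0],P[...,1]-c[1])<.02
b=near&(abs(P[...,2]-h)<.006)
q=P[b];print('adapter top',len(q),np.median(q[:,2]),cv2.minAreaRect((q[:,:2]*1000).astype(np.float32)))
# image-based: fit at z=h
n,l,st,ce=cv2.connectedComponentsWithStats(b.astype(np.uint8));k=1+np.argmax(st[1:,4]);vv,uu=np.nonzero(l==k)
w=np.array([fish(m,x,y,h)[:2] for x,y in zip(uu,vv)]);print('at z',cv2.minAreaRect((w*1000).astype(np.float32)),w.mean(0))
E
python3 sk.py w6 .521 -.228
```

```text
10.75 [ 0.5217 -0.2101  0.1593] yaw 79.76 q [-0.22  0.33  0.6   1.93 -0.22  0.95  1.88] F [ 0.3 -0.2  0.1] w 0.051 dq 0.005770087756368554
nut 7108 [350.3 195.7] [ 0.4992 -0.1808  0.066 ]
nut 1282 [550.6 181.8] [ 0.5129 -0.012   0.066 ]
nut 646 [606.4 179.6] [0.5185 0.0559 0.066 ]
nut 105 [158.3 231.9] [ 0.499  -0.3316  0.066 ]
nut 293 [592.5 233.8] [0.5666 0.0379 0.066 ]
nut 96 [274.1 252.8] [ 0.5317 -0.2439  0.066 ]
adapter top 564 0.08929747594485467 ((520.1091918945312, -229.0760955810547), (15.965579986572266, 16.554943084716797), 82.35395812988281)
at z ((519.5667114257812, -228.78956604003906), (16.048418045043945, 17.662254333496094), 82.01991271972656) [ 0.51936663 -0.22876405]
```

Call:
{"name": "arm_command", "arguments": {"moves": [{"xyz": [-0.0014, -0.0184, -0.01], "yaw": 2.3}, {"xyz": [0, 0, -0.03], "yaw": 0}, {"xyz": [0, 0, -0.04], "yaw": 0}, {"xyz": [0, 0, -0.03], "yaw": 0}, {"xyz": [0, 0, -0.02], "yaw": 0}, {"xyz": [0, 0, -0.01], "yaw": 0}, {"xyz": [0, 0, 0], "yaw": 0}, {"xyz": [0, 0, 0], "yaw": 0}]}}

```text
clock: 11.8
tool_pos: [0.5209, -0.2298, 0.0207]
eef_rot: [[-0.99, 0.14, 0.001], [0.14, 0.99, -0.0], [-0.001, -0.0, -1.0]]
contact_force: [1.0, -0.0, 0.5]
grip_width: 0.0515
gripper_force: 0.0
```

Call:
{"name": "arm_command", "arguments": {"moves": [{"xyz": [0, 0, 0], "yaw": 0}, {"xyz": [0, 0, 0], "yaw": 0}, {"xyz": [0, 0, 0], "yaw": 0}, {"xyz": [0, 0, 0], "yaw": 0}, {"xyz": [0, 0, 0], "yaw": 0}], "hand": 1.0, "grip_force": 60}}

```text
clock: 12.42
tool_pos: [0.5214, -0.2295, 0.0209]
eef_rot: [[-0.99, 0.139, 0.002], [0.139, 0.99, 0.0], [-0.002, 0.001, -1.0]]
contact_force: [-0.6, 3.9, 12.8]
grip_width: 0.0153
gripper_force: 62.7
```

Call:
{"name": "arm_command", "arguments": {"moves": [{"xyz": [0, 0, 0.02], "yaw": 0}, {"xyz": [0, 0, 0.03], "yaw": 0}, {"xyz": [0, 0, 0.04], "yaw": 0}, {"xyz": [0, 0.02, 0.02], "yaw": 0}, {"xyz": [0, 0.04, 0], "yaw": 0}, {"xyz": [0.001, 0.045, 0], "yaw": 1}, {"xyz": [0.001, 0.045, 0], "yaw": 1}, {"xyz": [0.001, 0.045, 0], "yaw": 1}]}}

```text
clock: 13.42
tool_pos: [0.5232, -0.0335, 0.131]
eef_rot: [[-0.996, 0.088, 0.001], [0.088, 0.996, 0.0], [-0.001, 0.0, -1.0]]
contact_force: [1.3, -0.4, -1.1]
grip_width: 0.0154
gripper_force: 61.8
```

Call:
{"name": "arm_command", "arguments": {"moves": [{"xyz": [0.001, 0.045, 0], "yaw": 0.6}, {"xyz": [0.001, 0.045, 0], "yaw": 0}, {"xyz": [0, 0.04, 0], "yaw": 0}, {"xyz": [0, 0.03, 0], "yaw": 0}, {"xyz": [0, 0.014, 0], "yaw": 0}, {"xyz": [0, 0, 0], "yaw": 0}, {"xyz": [0, 0, 0], "yaw": 0}, {"xyz": [0, 0, 0], "yaw": 0}]}}

```text
clock: 14.42
tool_pos: [0.5254, 0.1381, 0.1299]
eef_rot: [[-0.997, 0.079, -0.0], [0.079, 0.997, -0.0], [-0.0, -0.0, -1.0]]
contact_force: [0.3, -1.1, -1.7]
grip_width: 0.0154
gripper_force: 61.8
```

```bash
python3 w.py w7
```

```text
14.425 [0.5254 0.1381 0.1299] yaw 85.47 q [-0.76  0.32  0.47  2.   -0.18  0.87  1.3 ] F [ 0.3 -1.1 -1.7] w 0.0154 dq 0.006616077515223173
nut 1686 [ 31.1 240.7] [ 0.505  -0.0972  0.066 ]
nut 130 [ 58.8 220.6] [ 0.4916 -0.0596  0.066 ]
nut 1591 [121.7 241.1] [ 0.5127 -0.0027  0.066 ]
nut 1190 [206.5 241.6] [0.5183 0.064  0.066 ]
nut 293 [316.8 234. ] [0.519  0.1391 0.066 ]
nut 423 [237.2 305.2] [0.5667 0.0785 0.066 ]
```

View pics/w7.png

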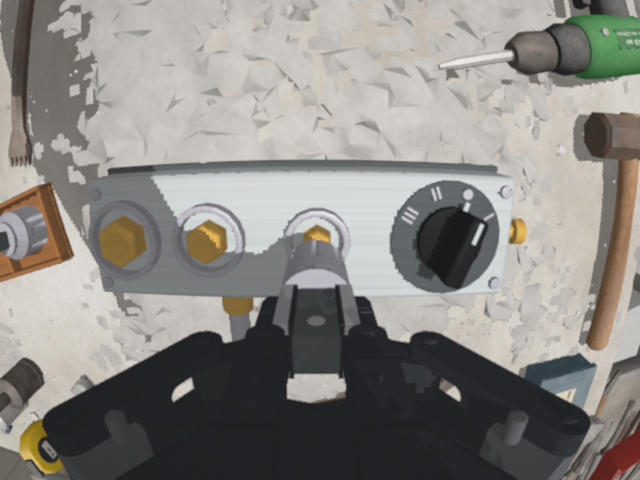

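Call:
{"name": "arm_command", "arguments": {"moves": [{"xyz": [0.001, 0.001, -0.015], "yaw": 0}, {"xyz": [0, 0, -0.015], "yaw": 0}, {"xyz": [0, 0, -0.01], "yaw": 0}, {"xyz": [0, 0, 0], "yaw": 0}, {"xyz": [0, 0, -0.003], "yaw": 0}, {"xyz": [0, 0, -0.003], "yaw": 0}, {"xyz": [0, 0, 0], "yaw": 0}]}}

```text
clock: 15.35
tool_pos: [0.5263, 0.1404, 0.0838]
eef_rot: [[-0.997, 0.077, -0.0], [0.077, 0.997, 0.0], [0.0, 0.0, -1.0]]
contact_force: [0.7, 0.1, -1.5]
grip_width: 0.0153
gripper_force: 61.8
```

Call:
{"name": "arm_command", "arguments": {"moves": [{"xyz": [0, -0.001, -0.001], "yaw": 0}, {"xyz": [0, 0, -0.002], "yaw": 0}, {"xyz": [0, 0, -0.001], "yaw": 0}, {"xyz": [0, 0, 0], "yaw": 0}]}}

```text
clock: 15.85
tool_pos: [0.5263, 0.1393, 0.0797]
eef_rot: [[-0.997, 0.077, -0.0], [0.077, 0.997, -0.0], [0.0, -0.0, -1.0]]
contact_force: [0.0, 0.3, -0.8]
grip_width: 0.0154
gripper_force: 61.8
```

Call:
{"name": "arm_command", "arguments": {"moves": [{"xyz": [0, 0, -0.002], "yaw": 0}, {"xyz": [0, 0, -0.002], "yaw": 0}, {"xyz": [0, 0, 0], "yaw": 0}]}}

```text
clock: 16.23
tool_pos: [0.5263, 0.1393, 0.0756]
eef_rot: [[-0.997, 0.077, -0.0], [0.077, 0.997, -0.0], [0.0, -0.0, -1.0]]
contact_force: [0.3, -0.5, -1.5]
grip_width: 0.0154
gripper_force: 61.8
```

Call:
{"name": "arm_command", "arguments": {"moves": [{"xyz": [0, 0, -0.002], "yaw": 0}, {"xyz": [0, 0, -0.002], "yaw": 0}, {"xyz": [0, 0, -0.002], "yaw": 0}, {"xyz": [0, 0, 0], "yaw": 0}, {"xyz": [0, 0, 0], "yaw": 0}]}}

```text
clock: 16.85
tool_pos: [0.5263, 0.1393, 0.0698]
eef_rot: [[-0.997, 0.077, -0.0], [0.077, 0.997, -0.0], [0.0, -0.0, -1.0]]
contact_force: [0.7, -0.1, -2.6]
grip_width: 0.0153
gripper_force: 61.8
```

Call:
{"name": "arm_command", "arguments": {"moves": [{"xyz": [0, 0, -0.002], "yaw": 0}, {"xyz": [0, 0, -0.001], "yaw": 0}, {"xyz": [0, 0, -0.001], "yaw": 0}, {"xyz": [0, 0, 0], "yaw": 0}, {"xyz": [0, 0, 0], "yaw": 0}]}}

```text
clock: 17.48
tool_pos: [0.5264, 0.1393, 0.066]
eef_rot: [[-0.997, 0.077, 0.0], [0.077, 0.997, 0.0], [-0.0, 0.0, -1.0]]
contact_force: [-2.3, -1.7, 4.8]
grip_width: 0.0154
gripper_force: 63.2
```

Call:
{"name": "arm_command", "arguments": {"moves": [{"xyz": [0, 0, -0.001], "yaw": 0}, {"xyz": [0, 0, -0.001], "yaw": 0}, {"xyz": [0, 0, 0], "yaw": 0}, {"xyz": [0, 0, 0], "yaw": 0}]}}

```text
clock: 17.98
tool_pos: [0.5267, 0.1394, 0.0658]
eef_rot: [[-0.997, 0.078, 0.0], [0.078, 0.997, 0.001], [-0.0, 0.001, -1.0]]
contact_force: [-14.8, -4.1, 46.0]
grip_width: 0.015
gripper_force: 71.4
```

```bash
python3 - <<'E'
from h import *
o=r.observe();m=r.camera_model('wrist');p,d=r.snapshot('wrist');P=fcloud(m,d)
T=o['tool_pos'];print(T,o['contact_force'],o['grip_width'])
# socket shoulder (top of steel part) height, expected .050+.044=.094; knob bar
near=np.hypot(P[...,0]-T[0],P[...,1]-T[1])<.02
h,e=np.histogram(P[near][:,2],bins=np.arange(.05,.2,.004));print([(round(a,3),int(b)) for a,b in zip(e,h) if b])
c=P[(np.hypot(P[...,0]-.534,P[...,1]-.2335)<.035)&(abs(P[...,2]-.0905)<.006)][:,:2];print('knob',cv2.minAreaRect((c*1000).astype(np.float32)))
x=p[225:345,240:400];save('end',cv2.resize(x,None,fx=4,fy=4))
E
```

```text
[0.52668269 0.13940107 0.06581414] [-14.77906407  -4.14469129  45.9634364 ] 0.014962715799685321
[(np.float64(0.05), 85), (np.float64(0.054), 75), (np.float64(0.058), 369), (np.float64(0.062), 455), (np.float64(0.066), 129), (np.float64(0.07), 166), (np.float64(0.074), 164), (np.float64(0.078), 176), (np.float64(0.082), 162), (np.float64(0.086), 189), (np.float64(0.09), 373), (np.float64(0.094), 787), (np.float64(0.098), 268), (np.float64(0.102), 372), (np.float64(0.106), 427), (np.float64(0.11), 440), (np.float64(0.114), 486), (np.float64(0.118), 489), (np.float64(0.122), 528), (np.float64(0.126), 507), (np.float64(0.13), 1529), (np.float64(0.134), 1562), (np.float64(0.138), 523), (np.float64(0.142), 425), (np.float64(0.146), 371), (np.float64(0.15), 248), (np.float64(0.154), 62), (np.float64(0.158), 136), (np.float64(0.162), 193), (np.float64(0.166), 476), (np.float64(0.17), 817), (np.float64(0.174), 1142), (np.float64(0.178), 1286), (np.float64(0.182), 1277), (np.float64(0.186), 1257), (np.float64(0.19), 1173), (np.float64(0.194), 143)]
knob ((532.9334716796875, 232.76779174804688), (15.312159538269043, 47.61296844482422), 65.16712188720703)
```

View pics/end.png

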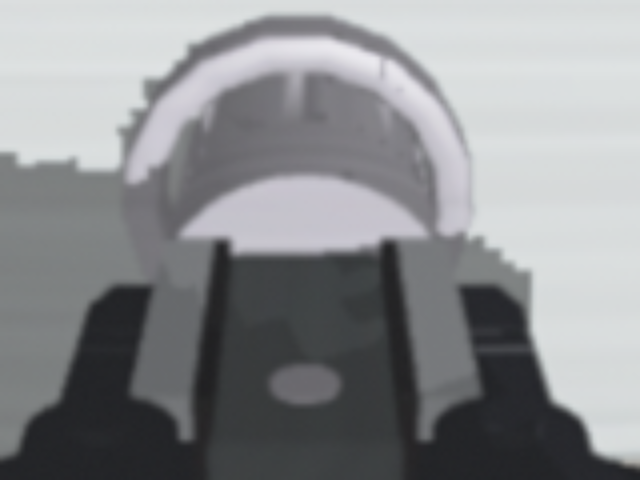

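The socket is fully home. Its shoulder measures z≈0.094 and the adapter top about 0.134, as expected for the mouth on the manifold. I'll ease the push slightly and hand in.

Call:
{"name": "arm_command", "arguments": {"moves": [{"xyz": [0, 0, 0.001], "yaw": 0}, {"xyz": [0, 0, 0], "yaw": 0}, {"xyz": [0, 0, 0], "yaw": 0}]}}

```text
clock: 18.4
tool_pos: [0.5265, 0.1394, 0.0659]
eef_rot: [[-0.997, 0.077, 0.0], [0.077, 0.997, 0.001], [-0.0, 0.001, -1.0]]
contact_force: [-9.2, -2.1, 25.9]
grip_width: 0.015
gripper_force: 66.9
```

```bash
python3 -c "
from workcell import r
print(r.hand_in())"
```

```text
the job is handed in; nothing more can be done
None
```

The selector is on the round dot, and `socket_s` is fully seated on the 18 mm nut and still held by its square adapter; it was the only socket I tried, and the job was handed in at about 18 s of the 69 s allowed.

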